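Brace the lens chute and set its catch bin

ROBOT

A 6-joint arm with a two-finger parallel gripper is mounted at the origin on the work surface. World frame = base frame: x ahead of the robot, y to its left, z up, the work surface at z = 0. Lengths are in m, angles in rad, forces in N, time in s.
With the tool pointing down it reaches from about 0.275 to 0.825 m from the base axis. Payload 4.9 kg.
Tool frame: the origin (TCP) lies midway between the tips of the shut fingers; the grasp point (between the pads) lies 19 mm behind it (grip_point_offset is the distance from the TCP to the grasp point, in m); z points along the fingers, x is the direction in which the jaws open and shut, and the axes are right-handed (so a half turn about z gives the same grasp; the last joint's range is limited). The gripper opens to 85 mm and grips with 20 to 120 N. Pads are 22 mm wide; open, the fingers measure 114 mm over their backs; the gripper's body (76 mm by 85 mm) begins 54 mm behind the grasp point. The pads swing forward as they close: fully open they stand 13 mm farther back than shut.
Start: joints at [-1.377, 0.326, -0.193, 1.052, 0, 1.437], TCP at [0.177, -0.521, 0.231] pointing down, gripper open.
Joint ranges: [-2.65, 2.65], [-0.97, 1.79], [-1.3, 1.35], [-1.93, 2.1], [-1.47, 1.37], [-3.14, 3.14]. Speed limits (rad/s): [2.57, 2.57, 3.14, 3.14, 3.14, 3.14].

INTERFACE

Orientations are given as a rotation vector (axis times angle).
In Python, from cell import * gives the robot as it stands. Calls block until the motion is done:
- movep(position, orientation): joint-space move of the TCP to a pose.
- move_l(position, velocity=0.15, rot=None, until_force=None): straight line of the TCP; rot=None keeps the orientation; velocity is the mean speed in m/s. With until_force (N) it stops when the force on the tool has changed by that much, and returns True; else False.
- set_joints(angles): joint-space move.
- let_go() and grab(newtons=None): open the fingers fully, or close them until they stop; newtons is the grip in N (None keeps the last).
- sleep(seconds).
- ik(position, orientation): joint angles nearest the present ones, or None.
- get_state(): the state.
- grab_frame(name): name is "side" or "top"; returns a dict with "img" (400x640x3 uint8, red, green, blue), "fx", "fy", "cx", "cy" (pixels), "cam_to_world" (4x4, takes a point from camera to world coordinates). Camera axes: x right, y down, z forward; pixel columns grow to the right and rows downward; lengths in m; the calibration is good to about 2 mm. A picture is of the moment at which its call begins. There is no depth.
A pose or a line that the arm cannot do raises MotionError and nothing moves.
- sign_off(): hands the job in, once; it reports no verdict.
Trained networks look in the newest picture that a camera, given by its name, has taken for a name from the list of things; names that differ only in an ending like _2 or _b are one class to them, and where a whole thing is asked for, a point or a joint stands for the part that bears it (a point fixed in the world has none). Each returns a list of dicts, best first, with "score" (0 to 1); they miss things now and then, are a little off and sometimes report something else, mostly with a low value. They report only what shows in the picture. A call takes as long as a camera call. They do not tell look-alikes from the thing itself.
- spot_in(camera, name): "centre" ([column, row] in pixels, amid what is visible of it).
- silhouettes(camera, name): "mask" (400x640 bool, what is visible of it) and "centre" ([column, row] in pixels, amid what is visible of it).
- tip_of(camera, name): "centre" ([column, row] in pixels: a listed point, or the origin of a listed thing).
The state is a dict: "clock": time; "q": joint angles; "joint_velocities": joint speeds; "tau": joint torques, N m; "position": TCP position; "eef_rot": TCP orientation; "contact_force": force on the tool from outside, world axes, zero at the start; "wrist_torque": the same for the moment, N m; "finger_gap": opening from 0.0 (shut) to 1.0 (fully open).
Only numpy, scipy, OpenCV 4.12 (cv2) and the standard library are available. Lean on these libraries where they do the work, as an engineer would, in place of code of your own. Each camera call takes 0.05 s, during which the arm holds its last target. There are 200 camera calls.

TASK

Get the lens chute ready for a run: reach in under the sloping trough, swing the stand's folded outrigger leg out towards you until it clicks fully home in its end detent and stays there. Then bring the shallow steel bin to the chute and leave it standing flat on the bench, centred below the lip of the chute's mouth and square to the chute, with its handle towards the front. Leave the other things on the bench where they are.

Things in the scene. Friction and masses are not known exactly. Their poses are not given: they have to be found in the camera images.
- chute: White lens chute on its stand, fixed. Origin: on the bench, on the leg's vertical hinge axis. x points to the back (away from the robot), y along the trough to its high closed end, z up. Grey base plate x -15 to 105, y 7 to 117 mm, 14 mm high; column 26 mm square at (45, 55) up to the trough. Small detent housing at (-15, 64), 36 mm high. The bench under the mouth is free once the leg is out.
- leg (a joint): Leg angle, rad. 0: folded, along the chute's -y, across the bin's place. Grows as it swings to the front (clockwise from above); the leg points along (-sin q, -cos q) in the chute's x, y. 1.571: end stop, home, pointing to the chute's -x. Starts 0 to 0.15. Turns easily to 1.0; a sprung ball then resists (to 6 N at the post) until 1.37 and past that pushes it home.
- leg_post (a point): Point 60 mm above the bench on the axis of the leg's upright round steel post: 16 mm thick, 100 mm from the hinge axis, top 87 mm above the bench; may be gripped with a fixed wrist while the leg turns. Leg: aluminium bar 20 mm wide, top 29 mm above the bench, reaching 170 mm from the hinge to a black rubber foot 28 mm across.
- trough_edge (a point): Bottom front edge of the white trough, over the folded post: (0, -100, 210) mm in the chute's frame. Trough: 90 mm wide (x 0 to 90), 32 mm deep, y -190 (mouth) to 100, falling 35 degrees to -y; underside z = 280 mm + 0.7 y. It overhangs the folded leg: a gripper straight down would hit it; one leaning in from the front, fingers to the back and down, about 30 degrees from vertical, clears it.
- mouth (a point): Middle of the underside of the lip at the chute's open low end, 147 mm above the bench, at (45, -190) mm in the chute's frame. The bin's middle belongs straight below it.
- bin: Loose shallow open bin of bare steel, 140 mm (its x) by 120 mm (its y), 45 mm high, 4 mm walls, 0.4 kg. Origin: middle of its underside. A straight bar handle, 14 mm wide (y), 20 mm high (24 to 44 mm above the bin's underside), sticks out 71 mm from the middle of its -x wall (from x = -70 to -141 mm). Can be slid along the bench by the handle.
- bin_handle (a point): Grip point in the bin's handle, on the bar's axis, 112 mm from the bin's origin along its -x, 34 mm above its underside.
- lens_holder: Bystander: matte grey ceramic lens holder, a 70 x 60 x 40 mm block with a slot, left of the leg's seated place. Origin: centre of underside.
- axis_wheel: Bystander: chrome cylinder axis wheel lying flat, 76 mm across, 36 mm high, behind the trough. Origin: centre of underside.
- trial_lens: Bystander: blue-rimmed trial lens lying flat, 62 mm across, 8 mm thick, with a short tab, just left of the seated leg's foot. Origin: centre of underside.
- bottle: Bystander: white bottle, 60 mm across, 150 mm high, at the left front or right back (may be swapped with the jar). Origin: centre of underside.
- jar: Bystander: amber glass jar, 66 mm across, 90 mm high, at the right back or left front. Origin: centre of underside.
- spatula: Bystander: spatula lying on the left. Origin: on its underside.
- tray: Bystander: empty white plastic tray, 140 x 90 x 30 mm, no handle, on the far right. Origin: centre of underside.
There are look-alikes about, which are no part of the job. Of the things that look like the bin, take the one that is farthest to the robot's right at the start.

How it is judged:
On the way, in this order (a step that is already met when the one before it is completed fails the run):
1. the leg is swung out and seated in its end detent (value of joint leg above 1.5 rad), for 0.2 s.
2. the bin stands below the chute's mouth, the leg still seated (value of joint leg above 1.5 rad and horizontal distance between bin and mouth below 0.025 m and angle between the x axis of bin and the x axis of chute, either way round below 0.2 rad and x of bin_handle in the frame of chute below -0.02 m and angle between bin's own z axis and vertical below 0.06 rad and height (world z) of bin below 0.006 m), for 0.2 s.
At the end, for the whole second after the job is handed in: The leg is at its end stop (joint above 1.5 rad) and still; the bin stands flat on the bench (tilt under 0.06 rad, underside within 6 mm of it) at rest, its middle within 25 mm horizontally of the point below the mouth's lip, square to the chute within 0.2 rad, handle to the front (all of step 2 and linear speed of bin below 0.02 m/s and velocity of joint leg between -0.1 and 0.1 rad/s); the robot touches nothing.
It fails at once if a bystander is moved by more than 30 mm (distance of any of lens_holder, axis_wheel, trial_lens, bottle, jar, spatula, tray from where it was at the start of the episode above 0.03 m).
It also fails if it takes over 61 s, if anything falls off the work surface, if the arm or the gripper's body presses on something with over 40 N, if the wrist force passes 120 N, or if a joint passes its speed limit or range.

## Working session

There is one attempt and no reset: what is moved stays moved. The work goes in short steps, each a Python script; the robot and the scene stay as the last script left them, time stands still between calls to the robot, and variables do not carry over. Pictures are saved under pics/ and viewed, about 8 in all and at most 12, crops included, and the job is handed in when it is done.

```bash
ls; mkdir -p pics; cat > h.py <<'E'
from cell import *
import numpy as np, cv2
from scipy.spatial.transform import Rotation as R
def ray(f,px):
    d=np.array([(px[0]-f['cx'])/f['fx'],(px[1]-f['cy'])/f['fy'],1.]);T=np.array(f['cam_to_world'])
    return T[:3,3],T[:3,:3]@d
def onz(f,px,z):
    o,d=ray(f,px);return o+d*(z-o[2])/d[2]
def proj(f,P):
    T=np.array(f['cam_to_world']);c=T[:3,:3].T@(np.asarray(P)-T[:3,3])
    return np.array([f['fx']*c[0]/c[2]+f['cx'],f['fy']*c[1]/c[2]+f['cy']])
def tri(f1,p1,f2,p2):
    a,u=ray(f1,p1);b,v=ray(f2,p2);s=np.linalg.lstsq(np.c_[u,-v],b-a,rcond=None)[0]
    return (a+u*s[0]+b+v*s[1])/2,np.linalg.norm(a+u*s[0]-b-v*s[1])
def save(f,n): cv2.imwrite('pics/'+n,f['img'][:,:,::-1])
E
python3 - <<'E'
from h import *
np.set_printoptions(precision=3,suppress=True)
for c in('top','side'):
    f=grab_frame(c);save(f,c+'0.png');print(c,np.array(f['cam_to_world'])[:3,3],f['fx'])
    for n in('chute','leg_post','trough_edge','mouth','leg','bin_handle','bin','tray','lens_holder','trial_lens','bottle','jar','axis_wheel'):
        print(n,[(round(d['score'],2),np.round(d['centre']).tolist()) for d in tip_of(c,n)][:4])
print(get_state())
E
```

```text
pics
top [ 0.396 -0.056  1.253] 385.5052201881267
chute [(0.92, [264.0, 195.0]), (0.6, [383.0, 153.0]), (0.28, [290.0, 185.0])]
leg_post [(0.95, [294.0, 196.0])]
trough_edge [(0.55, [288.0, 181.0])]
mouth [(0.89, [318.0, 171.0])]Traceback (most recent call last):
  File "<stdin>", line 6, in <module>
ValueError: it knows: axis_wheel, bin, bin_handle, bottle, chute, jar, leg_post, lens_holder, mouth, spatula, tray, trial_lens, trough_edge
```

```bash
python3 - <<'E'
from h import *
np.set_printoptions(precision=3,suppress=True)
F={};D={}
for c in('top','side'):
    f=F[c]=grab_frame(c);save(f,c+'0.png');print(c,np.array(f['cam_to_world'])[:3,3],f['fx'])
    for n in('chute','leg_post','trough_edge','mouth','bin_handle','bin','tray','lens_holder','trial_lens','bottle','jar','axis_wheel'):
        r=D[c,n]=tip_of(c,n)
        print(n,[(round(d['score'],2),np.round(d['centre']).tolist()) for d in r][:4], onz(f,r[0]['centre'],0) if r else '')
for n in ('chute','leg_post','trough_edge','mouth'):
    if D['top',n] and D['side',n]: print(n,tri(F['top'],D['top',n][0]['centre'],F['side'],D['side',n][0]['centre']))
print(get_state())
E
```

```text
top [ 0.396 -0.056  1.253] 385.5052201881267
chute [(0.68, [263.0, 192.0])] [0.58  0.115 0.   ]
leg_post [(0.96, [293.0, 196.0]), (0.59, [288.0, 182.0])] [0.57  0.017 0.   ]
trough_edge [(0.71, [287.0, 183.0]), (0.28, [396.0, 203.0])] [0.612 0.037 0.   ]
mouth [(0.95, [321.0, 170.0]), (0.54, [166.0, 172.0])] [ 0.658 -0.073  0.   ]
bin_handle [(0.86, [405.0, 238.0]), (0.61, [360.0, 281.0])] [ 0.441 -0.352  0.   ]
bin [(0.71, [332.0, 276.0]), (0.66, [398.0, 207.0]), (0.21, [408.0, 235.0])] [ 0.315 -0.115  0.   ]
tray [(0.88, [468.0, 219.0])] [ 0.507 -0.558  0.   ]
lens_holder [(0.73, [218.0, 219.0]), (0.69, [466.0, 221.0]), (0.16, [321.0, 171.0])] [0.488 0.256 0.   ]
trial_lens [(0.79, [240.0, 244.0])] [0.408 0.181 0.   ]
bottle [(0.74, [384.0, 153.0])] [ 0.72  -0.281  0.   ]
jar [(0.98, [162.0, 230.0])] [0.449 0.435 0.   ]
axis_wheel [] 
side [-0.37   0.406  0.932] 445.11281079159374
chute [(0.57, [261.0, 244.0])] [ 0.58  0.12 -0.  ]
leg_post [(0.77, [290.0, 225.0])] [0.624 0.004 0.   ]
trough_edge [(0.77, [289.0, 180.0]), (0.37, [148.0, 263.0])] [ 0.854 -0.088  0.   ]
mouth [(0.61, [
[... 548 characters left out ...]
64(0.0044833789659789085))
leg_post (array([0.566, 0.02 , 0.05 ]), np.float64(0.014423747362986104))
trough_edge (array([0.577, 0.023, 0.21 ]), np.float64(0.0027879133044260095))
mouth (array([ 0.627, -0.072,  0.144]), np.float64(0.0036707931124121476))
{'clock': 1.55, 'q': array([-1.377,  0.326, -0.193,  1.052, -0.   ,  1.437]), 'joint_velocities': array([ 0.001, -0.   , -0.001,  0.001, -0.   , -0.   ]), 'tau': array([ -0.   , -44.332,  26.275,   0.001,  -0.   ,  -0.   ]), 'position': array([ 0.177, -0.521,  0.231]), 'eef_rot': array([ 2.554, -1.829,  0.   ]), 'contact_force': array([-0.732, -1.023, -0.458]), 'wrist_torque': array([ 0.009, -0.074, -0.015]), 'finger_gap': 1.0004129497312488}
```

View pics/top0.png

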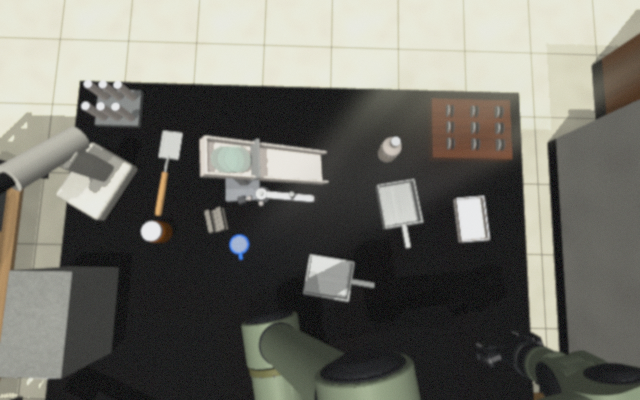

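View pics/side0.png

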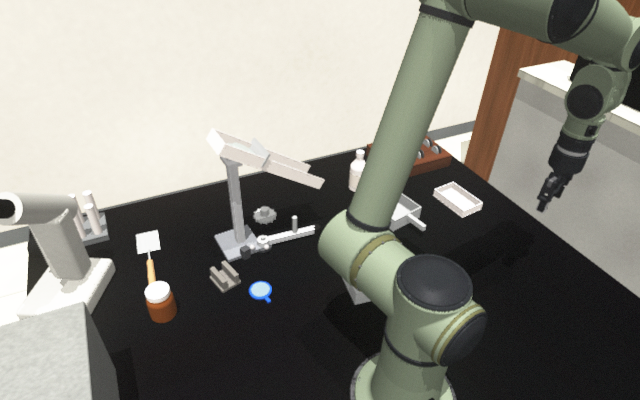

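Candidates for the bin in the top view: steel bin at (400,205) with its handle at (406,238), a look-alike bin at (330,276) with its handle at (362,285), and the handleless tray at (471,219). The description calls for the bin with a handle farthest to the right, so I choose (400,205). Next I'll refine the poses by averaging several detections and overlaying models on a crop.

```bash
cat > fit.py <<'E'
from h import *
from scipy.optimize import least_squares
def cw(p,P): # chute frame->world, p=(x,y,yaw)
    c,s=np.cos(p[2]),np.sin(p[2]);P=np.asarray(P,float)
    return np.array([p[0]+c*P[0]-s*P[1],p[1]+s*P[0]+c*P[1],P[2]])
def near(r,guess,tol): 
    r=[d['centre'] for d in r if np.hypot(*(np.array(d['centre'])-guess))<tol]
    return r[:1]
def fit(obs,p0):
    fun=lambda p:np.concatenate([proj(f,cw(p,P))-px for f,P,px in obs])
    return least_squares(fun,p0,loss='soft_l1',f_scale=1.5)
def draw(im,f,p,segs,o,s,col):
    for a,b in segs:
        a=(proj(f,cw(p,a))-o+.5)*s;b=(proj(f,cw(p,b))-o+.5)*s
        cv2.line(im,tuple(a.round().astype(int).tolist()),tuple(b.round().astype(int).tolist()),col,1)
def rect(x0,x1,y0,y1,z):
    z=z if callable(z) else (lambda y,v=z:v)
    c=[(x0,y0,z(y0)),(x1,y0,z(y0)),(x1,y1,z(y1)),(x0,y1,z(y1))]
    return [(c[i],c[(i+1)%4]) for i in range(4)]
und=lambda y:.28+.7*y
CH=rect(-.015,.105,.007,.117,.014)+rect(0,.09,-.19,.1,und)
BIN=rect(-.07,.07,-.06,.06,0)+rect(-.07,.07,-.06,.06,.045)+rect(-.141,-.07,-.007,.007,.044)
def leg(q,n=1):
    d=np.array([-np.sin(q),-np.cos(q),0]);w=np.array([-d[1],d[0],0])*.01
    c=[d*0+w,d*.17+w,d*.17-w,d*0-w];z=np.array([0,0,.029])
    return [(c[i]+z,c[(i+1)%4]+z) for i in range(4)]+[(d*.1+z,d*.1+z*3)]
def crop(f,o,wh,s): 
    o=np.array(o);return cv2.resize(f['img'][o[1]:o[1]+wh[1],o[0]:o[0]+wh[0],::-1],None,fx=s,fy=s,interpolation=cv2.INTER_CUBIC).copy()
E
cat > m1.py <<'E'
from fit import *
import json
np.set_printoptions(precision=4,suppress=True)
G={'top':dict(chute=(264,194),trough_edge=(287,182),mouth=(320,170),leg_post=(293,196),bin=(399,206),bin_handle=(406,237)),
   'side':dict(chute=(261,244),trough_edge=(289,180),mouth=(313,183),leg_post=(293,222))}
M=dict(chute=(0,0,0),trough_edge=(0,-.1,.21),mouth=(.045,-.19,.147))
oc=[];ob=[];ol=[];F={}
for k in range(6):
  for c in G:
    f=F[c]=grab_frame(c)
    for n,g in G[c].items():
        for px in near(tip_of(c,n),g,9):
            if n in M: oc.append((f,M[n],px))
            elif n=='leg_post': ol.append((f,px))
            else: ob.append((f,(0,0,0) if n=='bin' else (-.112,0,.034),px))
rc=fit(oc,[.58,.117,0]);p=rc.x
rb=fit(ob,[.53,-.26,1.5]) ;b=rb.x
lq=least_squares(lambda q:np.concatenate([proj(f,cw(p,(-.1*np.sin(q[0]),-.1*np.cos(q[0]),.06)))-px for f,px in ol]),[.1],loss='soft_l1').x[0]
print('chute',p,len(oc),rc.cost,'bin',b,len(ob),rb.cost,'leg',lq)
json.dump(dict(c=p.tolist(),b=b.tolist(),l=lq),open('pose.json','w'))
f=F['top'];o=(190,125);im=crop(f,o,(255,135),3)
draw(im,f,p,CH,np.array(o),3,(0,0,255));draw(im,f,p,leg(lq),np.array(o),3,(0,255,0));draw(im,f,b,BIN,np.array(o),3,(255,0,255))
cv2.imwrite('pics/ov_top.png',im)
f=F['side'];o=(195,120);im=crop(f,o,(140,150),4)
draw(im,f,p,CH,np.array(o),4,(0,0,255));draw(im,f,p,leg(lq),np.array(o),4,(0,255,0))
cv2.imwrite('pics/ov_side.png',im)
E
python3 m1.py
```

```text
chute [0.5734 0.1155 0.0689] 34 65.20559867846555 bin [ 0.5473 -0.3275  0.2001] 11 6.980214795793036 leg 0.1739645316101602
```

View pics/ov_top.png

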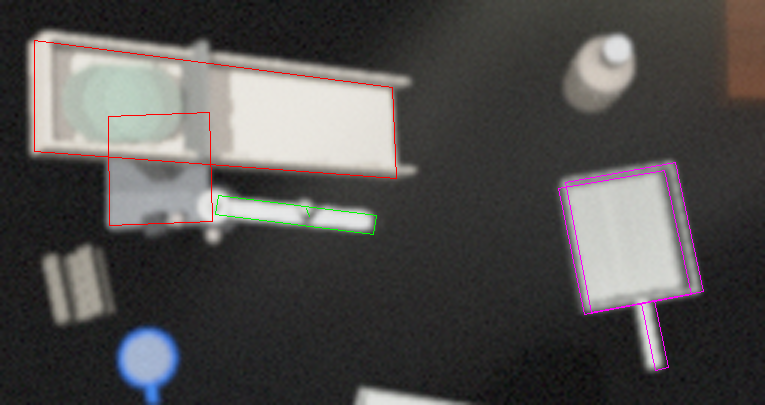

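View pics/ov_side.png

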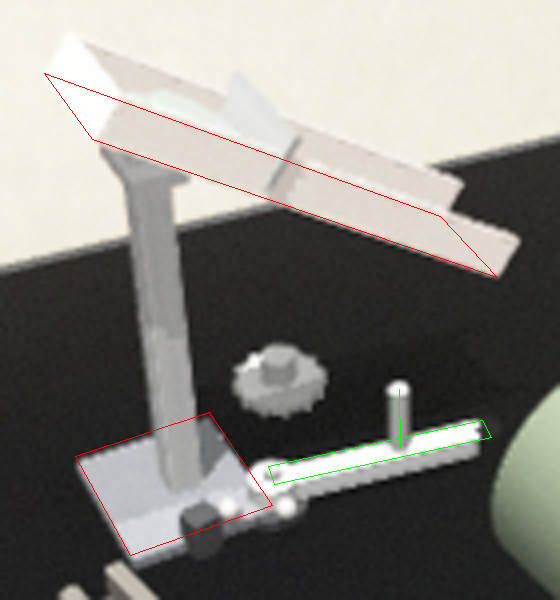

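The top overlay shows the bin model matching the right-hand bin: body around crop (630,240), handle at (652,335). The side overlay puts the trough edge, base plate and post at (398,390) within about 2 px. That confirms the choice, so I check reachability and go for the leg.

```bash
cat > leg.py <<'E'
from fit import *
import json
P=json.load(open('pose.json'));p=P['c'];l=P['l'];yaw=p[2]
A=np.radians(30)
zt=R.from_euler('z',yaw).apply([np.sin(A),0,-np.cos(A)])
def rotv(s):
    x=R.from_euler('z',yaw).apply([0,s,0]);return R.from_matrix(np.c_[x,np.cross(zt,x),zt]).as_rotvec()
def tcp(q,back=0,dz=.002): return cw(p,(-.1*np.sin(q),-.1*np.cos(q),.06+dz))+zt*(.019-back)
E
python3 - <<'E'
from leg import *
np.set_printoptions(precision=3,suppress=True)
print(get_state()['clock'])
best=None
for s in(1,-1):
    js=[ik(tcp(l,.13),rotv(s))]+[ik(tcp(q),rotv(s)) for q in (l,.8,1.5)]
    print(s,*js)
    if all(j is not None for j in js) and (best is None or abs(js[0][5]-1.437)<best[0]): best=(abs(js[0][5]-1.437),s)
s=best[1];open('s','w').write(str(s));r=rotv(s)
movep(tcp(l,.13),r);st=get_state();print(st['clock'],st['position'],st['contact_force'])
f0=st['contact_force']
print('hit',move_l(tcp(l),.1,until_force=12))
st=get_state();print(st['clock'],st['position'],tcp(l),st['contact_force']-f0)
for c in('side','top'):
    f=grab_frame(c);save(f,c+'1.png')
    if c=='side': cv2.imwrite('pics/s1.png',crop(f,(190,110),(200,150),4))
E
```

```text
5.15
1 [-0.203  0.023 -0.959  0.081  0.135 -0.237] [-0.161  0.381 -0.942 -0.264  0.114 -0.2  ] [-0.117  0.32  -1.075 -0.34   0.092 -0.161] [ 0.054  0.297 -1.127 -0.377  0.007 -0.013]
-1 [-0.203  0.023 -0.959  0.081  0.135  2.905] [-0.161  0.381 -0.942 -0.264  0.114  2.942] [-0.117  0.32  -1.075 -0.34   0.092  2.98 ] [ 0.054  0.297 -1.127 -0.377  0.007  3.129]
7.3917 [0.508 0.012 0.158] [1.266 0.759 1.016]
hit False
8.8417 [0.572 0.017 0.046] [0.572 0.017 0.046] [-1.632  0.032 -0.708]
```

View pics/s1.png

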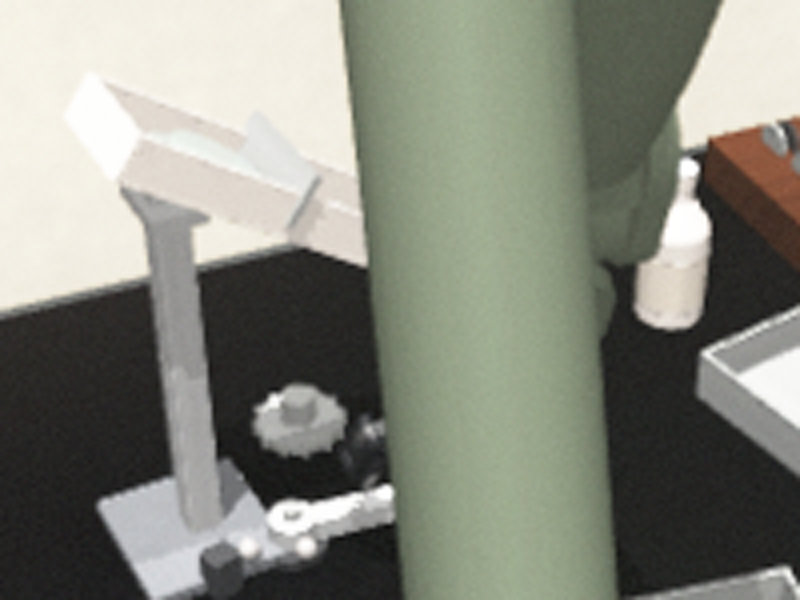

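The arm hides the post, but the left fingertip shows at crop (365,445) just past it, and there has been no contact. Closing, then swinging in steps with force checks.

```bash
python3 - <<'E'
from leg import *
np.set_printoptions(precision=3,suppress=True)
f0=get_state()['contact_force']
grab(30);st=get_state();F=st['contact_force']-f0
print('gap',st['finger_gap'],F,st['clock'])
off=np.zeros(3)
if st['finger_gap']>.1:
  for q in np.arange(l+.06,1.53,.06):
    t=tcp(q)+off
    move_l(t,.08)
    st=get_state();F=st['contact_force']-f0
    ct=R.from_euler('z',yaw).apply([-np.sin(q),-np.cos(q),0]); fr=F@ct
    off=off+ct*np.clip(fr*1e-4,-.001,.001)   # ease radial mismatch
    print(round(q,2),F,round(fr,1),round(st['finger_gap'],3))
    if np.linalg.norm(F)>50: print('STOP');break
print(get_state()['clock'],off)
for c in('side','top'): save(grab_frame(c),c+'2.png')
E
```

```text
gap 0.17755554305468668 [-0.819  0.286  1.483] 9.575
0.23 [0.67  0.108 0.395] -0.2 0.182
0.29 [-0.942 -2.061  1.937] 2.2 0.178
0.35 [-0.245 -4.857  1.01 ] 4.7 0.179
0.41 [-1.087 -4.846  1.514] 4.9 0.178
0.47 [-1.724 -5.063  2.824] 5.3 0.175
0.53 [-0.973 -5.089  1.95 ] 5.0 0.177
0.59 [-1.669 -5.97   2.621] 6.0 0.177
0.65 [-2.778 -6.274  4.378] 6.8 0.179
0.71 [-2.776 -6.765  6.364] 7.1 0.176
0.77 [-2.039 -6.163  4.3  ] 6.0 0.172
0.83 [-3.217 -5.439  6.24 ] 6.2 0.173
0.89 [-5.266 -6.854  7.914] 8.5 0.175
0.95 [-6.104 -5.755  8.923] 8.4 0.171
1.01 [-4.424 -6.937  6.502] 7.6 0.175
1.07 [-5.997 -7.138  7.934] 8.9 0.177
1.13 [-6.687 -6.631  9.74 ] 9.1 0.17
1.19 [-4.046 -7.569  6.808] 6.9 0.175
1.25 [-7.434 -8.785 11.572] 10.2 0.169
1.31 [-6.971 -6.638 11.952] 8.7 0.171
1.37 [-5.843 -6.045  8.419] 7.2 0.171
1.43 [-7.957 -5.326 10.714] 8.9 0.167
1.49 [-5.696 -3.648  9.894] 6.2 0.169
15.075 [-0.011 -0.008  0.   ]
```

```bash
cat > m2.py <<'E'
from leg import *
np.set_printoptions(precision=4,suppress=True)
print('hit',move_l(get_state()['position']+cw([0,0,yaw],(0,.012,0)),.04,until_force=10))
print(get_state()['contact_force']);let_go()
st=get_state();move_l(st['position']-zt*.15,.15)
set_joints([-1.377,.326,-.193,1.052,0,1.437])
G={'top':dict(chute=(264,194),trough_edge=(287,182),mouth=(320,170),bin=(399,206),bin_handle=(406,237)),
   'side':dict(chute=(261,244),trough_edge=(289,180),mouth=(313,183))}
M=dict(chute=(0,0,0),trough_edge=(0,-.1,.21),mouth=(.045,-.19,.147))
oc=[];ob=[];ol=[];F={}
for k in range(5):
  for c in G:
    f=F[c]=grab_frame(c)
    for n,g in G[c].items():
        for px in near(tip_of(c,n),g,8):
            if n in M: oc.append((f,M[n],px))
            else: ob.append((f,(0,0,0) if n=='bin' else (-.112,0,.034),px))
    for d in tip_of(c,'leg_post')[:1]:
        if d['score']>.5: ol.append((f,d['centre']))
p2=fit(oc,p).x;rb=fit(ob,P['b']);b=rb.x
lq=least_squares(lambda q:np.concatenate([proj(f,cw(p2,(-.1*np.sin(q[0]),-.1*np.cos(q[0]),.06)))-px for f,px in ol]),[1.5],loss='soft_l1').x[0]
pm=(np.array(p)+p2)/2
print('chute',p2,pm,'bin',b,len(ob),rb.cost,'leg',lq,len(ol),get_state()['clock'])
json.dump(dict(c=pm.tolist(),b=((b+np.array(P['b']))/2).tolist(),l=lq),open('pose2.json','w'))
f=F['top'];o=(190,125);im=crop(f,o,(255,135),3)
draw(im,f,pm,CH,np.array(o),3,(0,0,255));draw(im,f,pm,leg(1.571),np.array(o),3,(0,255,0));draw(im,f,b,BIN,np.array(o),3,(255,0,255))
cv2.imwrite('pics/ov2.png',im)
E
python3 m2.py
```

```text
hit True
[ 0.6191  1.3068 -0.165 ]
chute [0.5719 0.116  0.056 ] [0.5726 0.1158 0.0624] bin [ 0.5494 -0.3294  0.16  ] 10 7.166857076427564 leg 1.5642134319585068 10 22.6667
```

View pics/ov2.png

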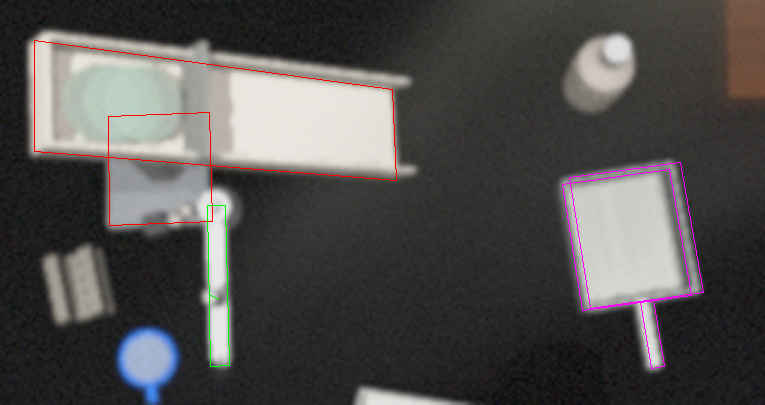

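The leg lies along the home overlay from (215,205) to (220,365), and the network gives 1.564 rad. The bystanders have not moved, and the bin overlay fits. Next is the handle grasp and slide.

```bash
cat > bin.py <<'E'
from fit import *
import json
np.set_printoptions(precision=4,suppress=True)
Q=json.load(open('pose2.json'));A=np.radians(20);c=Q['c'];b=Q['b']
tgt=np.array([*cw(c,(.045,-.19,0))[:2],c[2]])
def pose(bp,back=0,dz=0,s=1):
    Rz=R.from_euler('z',bp[2]);z=Rz.apply([np.sin(A),0,-np.cos(A)]);x=Rz.apply([0,s,0])
    return cw(bp,(-.112,0,.034+dz))+z*(.019-back),R.from_matrix(np.c_[x,np.cross(z,x),z]).as_rotvec()
E
python3 - <<'E'
from bin import *
js=[ik(*pose(bp,k)) for bp,k in((b,.12),(b,0),(tgt,0),(tgt,.12))]
print(*js,tgt)
movep(*pose(b,.12));f0=get_state()['contact_force']
print('hit',move_l(pose(b)[0],.1,until_force=12),get_state()['position'],pose(b)[0])
grab(50);st=get_state();print('gap',st['finger_gap'],st['contact_force']-f0,st['clock'])
if st['finger_gap']>.08:
    b=np.array(b)
    for k in (.25,.5,.75,1):
        t,r=pose(b+(tgt-b)*k,dz=.001);move_l(t,.07,rot=r)
        st=get_state();print(k,st['contact_force']-f0,st['finger_gap'],st['clock'])
for n in('side','top'): save(grab_frame(n),n+'3.png')
for k in range(2):
    grab_frame('top');print([(d['score'],d['centre']) for d in tip_of('top','bin')+tip_of('top','bin_handle')])
E
```

```text
[-1.0444  0.3012 -0.5786  0.568   0.3275 -1.2042] [-0.966   0.5082 -0.6366  0.2771  0.3169 -1.1222] [-0.3699  0.4079 -0.8708 -0.0271  0.1438 -0.4092] [-0.4147  0.1189 -0.8431  0.2961  0.1577 -0.4523] [ 0.6294 -0.0711  0.0624]
hit False [ 0.4447 -0.3478  0.0167] [ 0.4445 -0.3473  0.0161]
gap 0.1554876631663557 [-0.0668  1.1809  3.0152] 26.9167
0.25 [ 0.7147 -0.5629 -1.9385] 0.15473169471852685 28.0667
0.5 [ 0.9178  0.4867 -2.5676] 0.15939994731102924 29.2167
0.75 [ 0.6901  0.9601 -2.3129] 0.1539493548073796 30.375
1 [-0.5298  0.2155 -2.55  ] 0.1584510868988175 31.5333
[(0.96, [320.5, 179.4]), (0.94, [329.0, 275.0]), (0.77, [363.6, 282.2]), (0.65, [321.5, 211.4]), (0.51, [262.8, 191.4])]
[(0.73, [319.9, 176.1]), (0.59, [328.6, 275.7]), (0.87, [362.3, 282.3]), (0.71, [323.0, 210.1]), (0.62, [317.3, 169.0])]
```

```bash
python3 - <<'E'
from bin import *
print('hit',move_l(pose(tgt,dz=-.001)[0],.02,until_force=8));let_go()
move_l(pose(tgt,.13)[0],.12);set_joints([-1.377,.326,-.193,1.052,0,1.437])
F={};ob=[];ol=[]
for k in range(5):
  for n in('top','side'):
    f=F[n]=grab_frame(n)
    for t,P in(('bin',(0,0,0)),('bin_handle',(-.112,0,.034))):
        for px in near(tip_of(n,t),proj(f,cw(tgt,P)),12): ob.append((f,P,px))
    for d in tip_of(n,'leg_post')[:1]: ol.append((f,d['centre']))
r=fit(ob,tgt);print('bin',r.x,'tgt',tgt,len(ob),r.cost)
print('leg',least_squares(lambda q:np.concatenate([proj(f,cw(c,(-.1*np.sin(q[0]),-.1*np.cos(q[0]),.06)))-px for f,px in ol]),[1.5],loss='soft_l1').x,get_state()['clock'])
ims=[]
for n,o,wh in(('top',(190,125),(200,150)),('side',(195,120),(200,150))):
    f=F[n];im=crop(f,o,wh,4);o=np.array(o)
    draw(im,f,c,CH+leg(1.571),o,4,(0,0,255));draw(im,f,r.x,BIN,o,4,(255,0,255));cv2.imwrite(f'pics/f_{n}.png',im)
E
```

```text
hit False
bin [ 0.6295 -0.0739  0.005 ] tgt [ 0.6294 -0.0711  0.0624] 20 32.471874417854906
leg [1.5779] 38.0583
```

View pics/f_top.png

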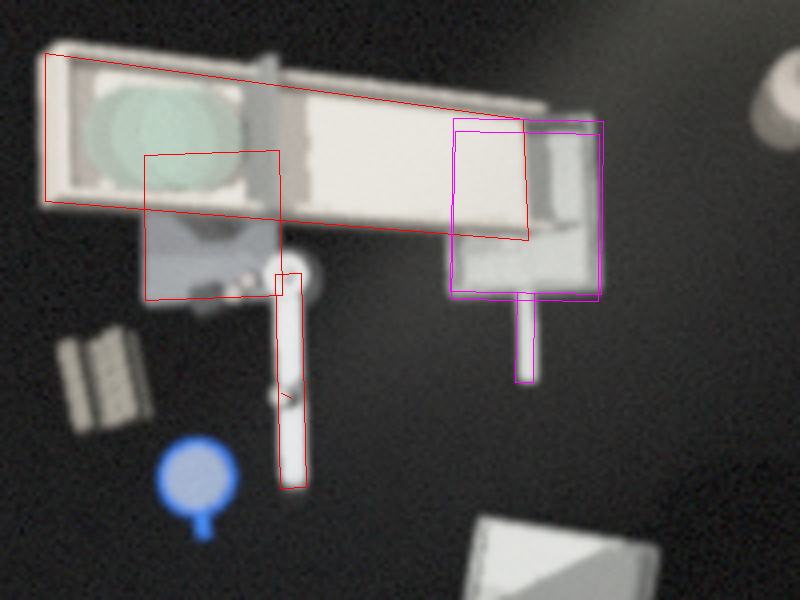

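View pics/f_side.png

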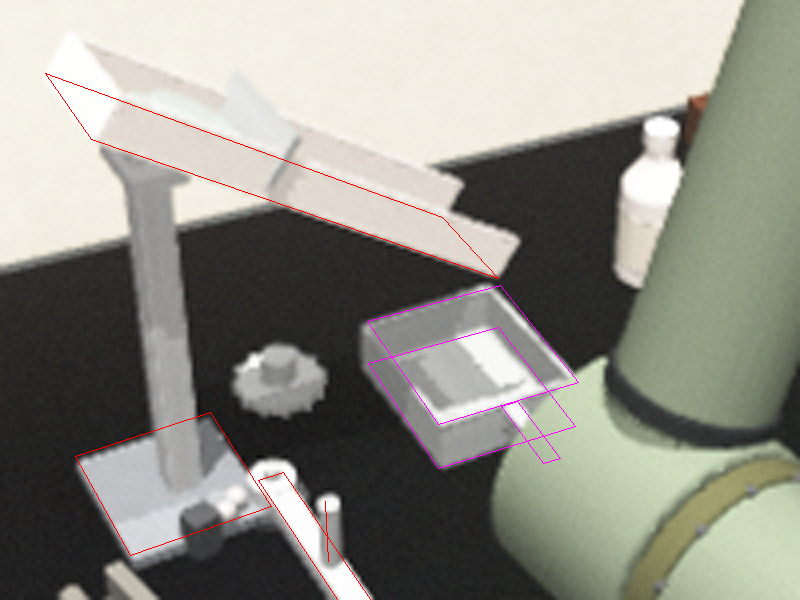

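Both views show the bin flat under the lip with its handle to the front. The handle at top crop (527,293–382) runs nearly parallel to the seated leg at (285–295,280–488). The bin edges match the overlay within about 1–2 px, and the bystanders look unmoved.

```bash
python3 -c "
from cell import *
sign_off();print(get_state()['clock'])"
```

```text
the job is handed in; nothing more can be done
the job is handed in; nothing more can be done
```

The leg is seated and the bin is under the chute's mouth, and I handed the job in at about 38 s of the 61 s allowed. The hand-in reports no verdict, so the results below come from my own last checks.

- **Leg:** I gripped the post with a 30° lean, swung the leg out to the end stop and released it. After the bin was placed, the last camera measurement gave 1.578 rad, where home is 1.571.
- **Bin:** I took the bin farthest to the right, slid it by its handle and let go. The camera fit puts its middle about 3 mm from the point below the lip, which I estimated from the images. It stands flat with the handle to the front.
- **Bystanders:** Those in the final crops look unmoved. I did not measure them again, and the jar, spatula and tray were outside those crops.
- **Robot:** The arm is back at its start pose and touches nothing.

One check disagreed: the network fit put the bin about 0.06 rad off square. The image edges, comparing the handle with the leg, suggest 0.03 rad or less. The trough partly hid the bin, so I trust the edges more, and both are well inside the 0.2 rad limit.

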